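# Peg the carving jig and hold its spring jaw open

## Robot

A 6-joint arm with a two-finger parallel gripper is mounted at the origin on the work surface. World frame = base frame: x ahead of the robot, y to its left, z up, the work surface at z = 0. Lengths are in m, angles in rad, forces in N, time in s.
With the tool pointing down it reaches from about 0.325 to 0.925 m from the base axis. Payload 3.1 kg.
Tool frame: the origin (TCP) lies at the very end of the fingers, on their centre line; the grasp point (between the pads) lies 19 mm behind it; z points along the fingers, y is the line along which they close (so a half turn about z gives the same grasp; the last joint's range is limited). The gripper opens to 85 mm and grips with 20 to 120 N. Pads are 22 mm wide; open, the fingers measure 114 mm over their backs; the gripper's body (76 mm by 85 mm) begins 54 mm behind the grasp point. The pads swing forward as they close: fully open they stand 13 mm farther back than shut.
Start: joints at [-1.402, 0.217, 1.613, -0, 1.311, -0.112], TCP at [0.173, -0.601, 0.231] pointing down, gripper open.
Joint ranges: [-2.75, 2.75], [-0.78, 2.1], [0.31, 2.55], [-1.13, 4.27], [0.13, 2.63], [-2.58, 2.58]. Speed limits (rad/s): [2.79, 2.79, 3.14, 3.14, 3.14, 3.14].

## Interface

Orientations are given as a unit quaternion [x, y, z, w].
In Python, from cell import status, optics, r gives the robot as it stands.
- The arm moves only by the tool step_arm, never from a script. Its argument "series" is a list of rows, each a list of 5 numbers: the finger opening in mm, from 0 to 85.4, then the shift along the tool's x, y, z in mm, then the turn about the tool's z in degrees. In form: [[gripper, x, y, z, roll], ...]. A call has 1 to 10 rows; each row is the pose to reach, as a shift and turn from the pose commanded when the call began, along the tool's axes at that moment; what a row does not reach only later rows make up. A row lasts 1/12 s, in which the tool goes at most 41.7 mm and 7.16 degrees, less where a joint would pass 70% of its speed; a pose out of reach is approached as far as the arm can. A call with a gripper value outside its range is refused whole. The fingers move at their own pace and stop on an object; the grip force is fixed at half the most. Time passes only in rows, so rows that repeat a pose let the fingers close. It gives the time, the measured TCP pose, the force, the opening and the grip force at its end, in the units of the state.
- status.observe(): the state, without advancing time (a new reading comes with each control period).
- optics.camera(name): name is "scene" or "top" or "wrist"; returns the picture (480x640x3 uint8, blue, green, red); there is no depth.
- optics.get_calibration(name): a dict with "K" (3x3 intrinsics, pixels), "rvec" (rotation vector, rad) and "tvec" (3), from world to camera coordinates, as OpenCV has them. Camera axes: x right, y down, z forward; pixel columns grow to the right and rows downward; lengths in m; the calibration is good to about 2 mm. A picture is of the moment at which its call begins: read the wrist's pose just before it. get_calibration takes no time and is no camera call; for the wrist camera it gives the pose at the moment of the call.
- r.sign_off(): hands the job in; it is judged then, once.
The state is a dict: "time_s": time; "joint_pos": joint angles; "joint_vel": joint speeds; "joint_efforts": joint torques, N m; "eef_pos": TCP position; "eef_rot": TCP orientation; "wrist_force": force on the tool from outside, world axes, zero at the start; "wrist_torque": the same for the moment, N m; "width": finger opening in m; "grasp_force": force on a finger pad.
Only numpy, scipy, OpenCV 4.12 (cv2) and the standard library are available. Lean on these libraries where they do the work, as an engineer would, in place of code of your own. Each camera call takes 0.05 s, during which the arm holds its last target. There are 200 camera calls.

## Task

Get the carving jig ready for me to lay in a blank: take the two round-headed pegs from the rack and stand them fully down in the jig's two bores, one in each, and let go of them. Then pull the jig's spring jaw out by its handle, away from the pegs, until its pointer lines up with the brass mark, and finish while holding it there: do not let go. Leave everything else on the bench and in the rack where it is.

Things in the scene. Friction and masses are not known exactly. Their poses are not given: they have to be found in the camera images.
- jig: wooden carving jig fixed to the bench: base board 300 (x) x 140 (y) x 44 mm high, origin at the centre of its underside, z up. Its +x end has the two peg bores; its -x end has a low dark end block (14 mm thick, top 70 mm above the bench). A spring jaw slides on it along x.
- bore0 (a point): centre of the mouth of one round bore in the jig's top (44 mm above the bench, jig frame x 105, y +45 mm): 21 mm across, slightly countersunk, 36 mm deep with a flat floor (8 mm above the bench)
- bore1 (a point): centre of the mouth of the other bore, the same, at jig frame x 105, y -45 mm
- jaw (a joint): travel of the spring jaw in m: 0 = at rest, drawn fully in by its spring (towards the bores); it grows as the jaw is pulled along the jig's -x; stop at 0.105. The spring pulls it back with about 4 N at rest plus 0.8 N for every 10 mm of travel. The jaw is a dark wooden plate about 80 x 100 mm, its top 66 mm above the bench, with an upright handle.
- pointer (a point): tip of the thin steel pointer (4 mm wide) that reaches from the jaw to the jig's +y edge, in line with the middle of the handle; moves with the jaw
- mark: the mark: a small brass block clamped to the jig's +y edge, with a thin upright fin (4 mm thick, 12 mm long across the travel, its top 69 mm above the bench). Origin in the fin's mid-plane at the jig's edge; axes as the jig's. The pointer is at the mark when their positions along x agree (0 in the mark's x).
- rack: wooden rack fixed to the bench, 240 (x) x 60 (y) x 44 mm high, origin at the centre of its underside; four round holes 21 mm wide and 36 mm deep in a row along its x, 60 mm apart, hold the two pegs, the plain dowel and the square-handled tool upright, in any order
- peg0: headed wooden peg standing in the rack: round shaft 18 mm across and 80 mm long with a tapered foot, then a wider round head 30 mm across and 30 mm high; 110 mm long in all, 25 to 50 g. Origin at the centre of its foot, z along it to the head.
- peg1: the other headed peg, identical. headed wooden peg standing in the rack: round shaft 18 mm across and 80 mm long with a tapered foot, then a wider round head 30 mm across and 30 mm high; 110 mm long in all, 25 to 50 g. Origin at the centre of its foot, z along it to the head.
- plain_dowel: plain dowel without a head, 18 mm across, 130 mm long, upright in the rack; origin at its foot; bystander, to be left where it is
- square_tool: tool with a square dark wooden handle 22 mm wide, 130 mm long in all, upright in the rack; origin at its foot; bystander, to be left where it is
- roundel: turned wooden disc 110 mm across, 14 mm thick, lying on the bench; origin at the centre of its underside; bystander, to be left where it is
- mallet: round wooden mallet standing on its head, 72 mm across, 220 mm tall; origin at the centre of its underside; bystander, to be left where it is
- gouge: carving tool with a wooden handle, about 200 mm long, lying along its x; bystander, to be left where it is
- bench_brush: brush lying along its x; bystander, to be left where it is
- glue: white bottle 56 mm across, 140 mm tall, upright; origin under its centre; bystander, to be left where it is
- offcut: block of wood 90 x 50 x 24 mm lying flat; origin under its centre; bystander, to be left where it is
- handle (a point): centre of the top face of the jaw's handle, 111 mm above the bench: an upright dark wooden tab 16 mm thick (along the jig's x) and 60 mm wide (along its y), standing from 66 to 111 mm above the bench, free on both sides; moves with the jaw

How it is judged:
On the way, in this order (a step that is already met when the one before it is completed fails the run):
1. both headed pegs stand fully down in the jig's bores, one in each, let go (((horizontal distance between peg0 and bore0 below 0.005 m and z of each of peg0, peg1 in the frame of jig below 0.013 m and angle between each of peg0, peg1's own z axis and vertical below 0.15 rad and contact force between each of peg0, peg1 and the fingers below 0.3 N and horizontal distance between peg1 and bore1 below 0.005 m) or (horizontal distance between peg0 and bore1 below 0.005 m and z of each of peg0, peg1 in the frame of jig below 0.013 m and angle between each of peg0, peg1's own z axis and vertical below 0.15 rad and contact force between each of peg0, peg1 and the fingers below 0.3 N and horizontal distance between peg1 and bore0 below 0.005 m))), for 0.2 s.
2. the jaw is held by the gripper with its pointer at the mark (x of pointer in the frame of mark between -0.005 and 0.005 m and contact force between the fingers and jaw above 3 N), for 0.2 s.
At the end, for the whole second after the job is handed in: One headed peg free in each bore (foot within 5 mm of the bore's centre and floor, upright within 0.15 rad, not touched by the fingers); the jaw still (under 0.01 m/s), its pointer within 5 mm of the mark along the travel, held by the fingers with more than 3 N (all of step 2 and ((horizontal distance between peg0 and bore0 below 0.005 m and z of each of peg0, peg1 in the frame of jig below 0.013 m and angle between each of peg0, peg1's own z axis and vertical below 0.15 rad and contact force between each of peg0, peg1 and the fingers below 0.3 N and horizontal distance between peg1 and bore1 below 0.005 m) or (horizontal distance between peg0 and bore1 below 0.005 m and z of each of peg0, peg1 in the frame of jig below 0.013 m and angle between each of peg0, peg1's own z axis and vertical below 0.15 rad and contact force between each of peg0, peg1 and the fingers below 0.3 N and horizontal distance between peg1 and bore0 below 0.005 m)) and velocity of joint jaw between -0.01 and 0.01 m/s); the arm keeps its last pose, push and grip.
It fails at once if a bystander on the bench is moved by more than 30 mm (distance of any of roundel, mallet, gouge, bench_brush, glue, offcut from where it was at the start of the episode above 0.03 m).
It fails at once if the plain dowel or the square-handled tool is moved by more than 30 mm (distance of any of plain_dowel, square_tool from where it was at the start of the episode above 0.03 m).
It also fails if it takes over 72 s, if anything falls off the work surface, if the arm or the gripper's body presses on something with over 40 N, if the wrist force passes 120 N, or if a joint passes its speed limit or range.

## Working session

There is one attempt and no reset: what is moved stays moved. The work goes in short steps, Python scripts to look and compute and a tool call to move; the robot and the scene stay as the last step left them, time stands still between calls to the robot, and variables do not carry over. Pictures are saved under pics/ and viewed, at most 10 in all, crops included, and the job is handed in when it is done.

Besides the shell and the picture viewer there is one more tool, called after "Emit:" as name(argument=value, ...), one argument or row to a line, values as JSON. step_arm: Moves the arm, as the interface text tells. Its arguments: {"type":"object","properties":{"series":{"type":"array"}},"required":["series"]}

```bash
mkdir -p pics; ls; cat > h.py <<'E'
import numpy as np, cv2
from cell import status, optics, r
def cal(n):
    c=optics.get_calibration(n); R=cv2.Rodrigues(np.array(c["rvec"],float))[0]
    return np.array(c["K"],float),R,np.array(c["tvec"],float).ravel()
def ray(c,uv,z):
    K,R,t=c; o=-R.T@t; d=R.T@np.linalg.inv(K)@np.array([uv[0],uv[1],1.]); return o+d*(z-o[2])/d[2]
def proj(c,p):
    K,R,t=c; q=K@(R@np.array(p,float)+t); return q[:2]/q[2]
E
python3 - <<'E'
from h import *
for n in("scene","top"):
    im=optics.camera(n); cv2.imwrite(f"pics/{n}0.png",im)
    c=cal(n); print(n,c[0].round(1).tolist(),(-c[1].T@c[2]).round(3),c[1].round(2).tolist())
s=status.observe(); print(s)
E
```

```text
pics
scene [[582.9, 0.0, 316.8], [0.0, 582.9, 246.3], [0.0, 0.0, 1.0]] [ 1.411 -0.133  1.013] [[0.12, 0.99, -0.01], [0.74, -0.1, -0.67], [-0.66, 0.07, -0.75]]
top [[570.4, 0.0, 323.1], [0.0, 570.4, 243.4], [0.0, 0.0, 1.0]] [ 0.297 -0.043  1.338] [[0.02, -1.0, -0.01], [-0.98, -0.02, -0.2], [0.2, 0.01, -0.98]]
{'time_s': 0.1, 'joint_pos': array([-1.40217129e+00,  2.17691072e-01,  1.61475486e+00, -1.46203591e-06,
        1.31130154e+00, -1.12216846e-01]), 'joint_vel': array([-1.47916918e-04, -3.96960517e-03, -1.79527577e-03, -6.94920477e-05,
       -6.51300511e-04,  1.47293134e-03]), 'joint_efforts': array([-4.54998244e-04, -3.98071718e+01, -3.04970276e+01, -1.19834899e-04,
        4.19389791e-03, -9.39691525e-07]), 'eef_pos': array([ 0.17311667, -0.59979423,  0.23010101]), 'eef_rot': array([ 9.90156568e-01,  1.39960030e-01, -3.10893957e-05, -1.07696123e-03]), 'wrist_force': array([ 0.84507971,  0.53398721, -0.25465884]), 'wrist_torque': array([0.05596456, 0.05425418, 0.004918  ]), 'grasp_force': 0.0, 'width': 0.08556584728191047}
```

View pics/top0.png

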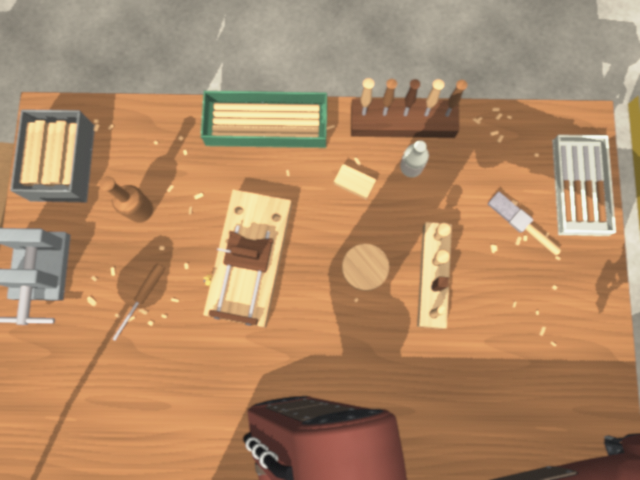

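View pics/scene0.png

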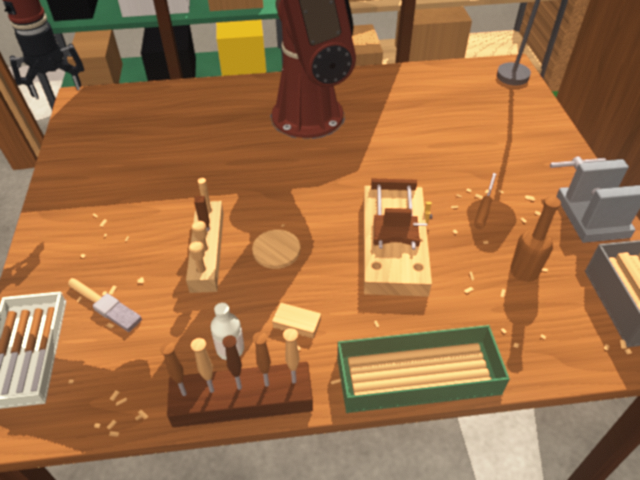

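The top view shows the jig near (248,258) with bores at (239,210) and (277,216). The rack has two round heads at (443,231) and (442,257), the dark tool at (440,283) and the dowel at (436,308). Next I'll zoom in to measure.

```bash
python3 - <<'E'
from h import *
t=cv2.imread("pics/top0.png"); s=cv2.imread("pics/scene0.png")
up=lambda i,k:cv2.resize(i,None,fx=k,fy=k,interpolation=cv2.INTER_CUBIC)
a=up(t[185:335,195:300],4); b=up(t[210:335,405:475],4)
out=np.zeros((600,700+0,3),np.uint8); out[:,:420]=a; out[:500,420:]=b
cv2.imwrite("pics/crop_top.png",out)
a=up(s[175:300,355:440],4); b=up(s[175:300,180:230],4)
cv2.imwrite("pics/crop_scene.png",np.hstack([a,b]))
E
```

```text
(no output)
```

View pics/crop_top.png

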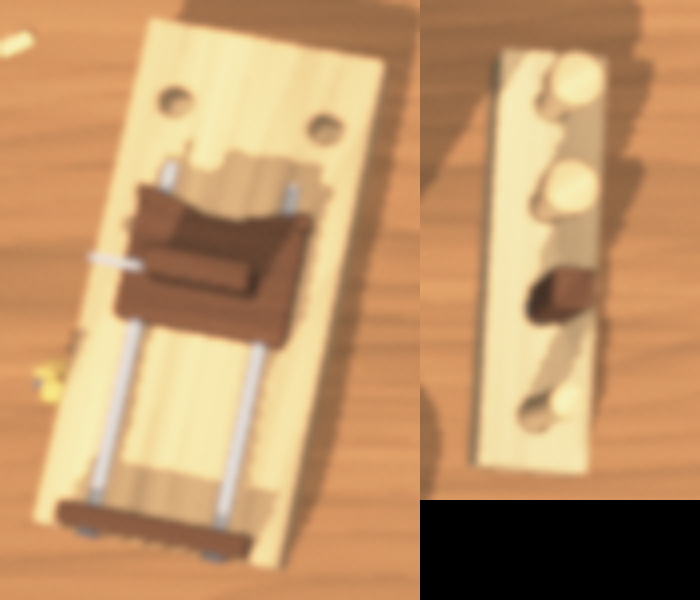

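View pics/crop_scene.png

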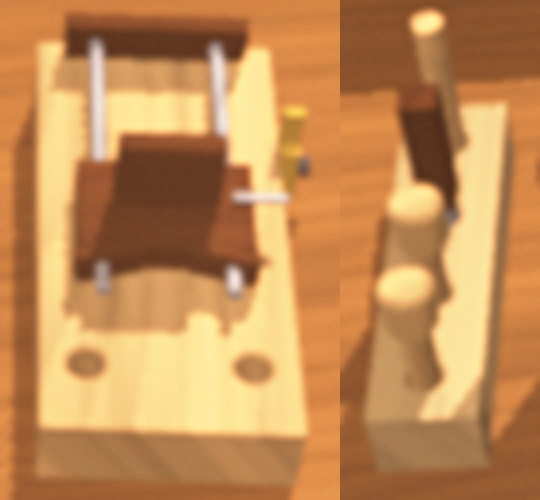

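The crops show the bores, jig corners, head tops, pointer and brass fin clearly. I'll cast these pixels to their known heights in both views.

```bash
python3 - <<'E'
from h import *
ct,cs=cal("top"),cal("scene")
T=lambda x,y,ox=195,oy=185:((x+.5)/4-.5+ox,(y+.5)/4-.5+oy)
TR=lambda x,y:T(x-420,y,405,210)
S=lambda x,y:T(x,y,355,175)
SR=lambda x,y:T(x-340,y,180,175)
def show(n,c,uv,z):
    p=ray(c,uv,z); print(n,(p*1000).round(1)); return p
jc=[show("jc",ct,T(*p),.044) for p in[(150,20),(383,63),(278,568),(36,520)]]
jb=np.mean(jc,0);print("jig ctr",jb,"yaw",np.degrees(np.arctan2(*( (jc[0]+jc[1]-jc[2]-jc[3])[1::-1]))))
for p in[(175,101),(324,129)]:show("bore T",ct,T(*p),.044)
for p in[(252,368),(85,363)]:show("bore S",cs,S(*p),.044)
for p in[(38,432),(304,434),(268,50),(38,44)]:show("jcS",cs,S(*p),.044)
for p in[(577,79),(571,186)]:show("head T",ct,TR(*p),.118)
for p in[(404,286),(415,204)]:show("head S",cs,SR(*p),.118)
rc=[show("rc T",ct,TR(*p),.044) for p in[(500,50),(607,60),(587,474),(474,465)]]
print(np.mean(rc,0))
show("tool T",ct,TR(574,290),.138);show("dow T",ct,TR(567,403),.138);show("dow S",cs,SR(428,22),.138)
show("handle T",ct,T(198,268),.111);show("handle S front top edge mid",cs,S(173,141),.111)
show("ptr T",ct,T(92,258),.06);show("ptr S",cs,S(288,198),.06)
show("fin S",cs,S(295,110),.069);show("fin T",ct,T(50,368),.069)
E
```

```text
jc [683.7 187.2  44. ]
jc [659.9  48.8  44. ]
jc [364.7  98.6  44. ]
jc [388.8 236.5  44. ]
jig ctr [0.52426258 0.14278025 0.044     ] yaw -9.539369624018878
bore T [634.6 170.   44. ]
bore T [619.3  82.   44. ]
bore S [638.3 169.3  44. ]
bore S [623.3  80.8  44. ]
jcS [666.8  47.4  44. ]
jcS [685.9 185.8  44. ]
jcS [392.7 237.9  44. ]
jcS [369.   99.7  44. ]
head T [ 579.5 -294.8  118. ]
head T [ 519.9 -290.3  118. ]
head S [ 585.  -294.4  118. ]
head S [ 526.6 -289.6  118. ]
rc T [ 613.1 -265.7   44. ]
rc T [ 608.3 -327.8   44. ]
rc T [ 369.4 -310.7   44. ]
rc T [ 373.1 -247.5   44. ]
[ 0.49097469 -0.28791691  0.044     ]
tool T [ 460.4 -286.6  138. ]
dow T [ 400.7 -281.7  138. ]
dow S [ 404.5 -280.9  138. ]
handle T [523.  141.7 111. ]
handle S front top edge mid [528.1 143.3 111. ]
ptr T [537.  210.2  60. ]
ptr S [531.5 213.6  60. ]
fin S [471.2 231.6  69. ]
fin T [472.1 228.5  69. ]
```

```bash
cat >> h.py <<'E'
from scipy.spatial.transform import Rotation as Ro
def to(x,y,z,yaw):
    "shift in tool mm and roll deg to a world mm target"
    s=status.observe(); R=Ro.from_quat(s["eef_rot"]).as_matrix()
    d=R.T@(np.array([x,y,z])-1000*s["eef_pos"]); y0=np.degrees(np.arctan2(R[1,0],R[0,0]))
    print("t",round(s["time_s"],2),"pos",(1000*s["eef_pos"]).round(1),"yaw",round(y0,1),"->",d.round(1),"roll",round((y0-yaw+180)%360-180,1))
E
python3 -c "
from h import *
to(582,-294.5,250,-6)"
```

```text
t 0.1 pos [ 173.1 -599.8  230.1] yaw 16.1 -> [ 477.5 -180.   -19.4] roll 22.1
```

Emit:
step_arm(
  series=[
    [85,40,-15,-19,6],
    [85,80,-30,-19,12],
    [85,119,-45,-19,18],
    [85,159,-60,-19,22],
    [85,199,-75,-19,22],
    [85,238,-90,-19,22],
    [85,278,-105,-19,22],
    [85,318,-120,-19,22],
    [85,357,-135,-19,22],
    [85,397,-150,-19,22],
  ],
)

```text
time_s: 0.93
eef_pos: [0.5051, -0.3514, 0.2498]
eef_rot: [0.999, -0.052, -0.0, -0.0]
wrist_force: [0.6, -1.1, 0.3]
width: 0.0849
grasp_force: 0.0
```

```bash
python3 -c "
from h import *
im=optics.camera('wrist');cv2.imwrite('pics/w0.png',im);c=cal('wrist')
for p in [(582,-294.5,118),(523,-290,118)]: print(proj(c,np.array(p)/1e3))
to(552,-292,250,-6)"
```

```text
[241.21378417 142.76581805]
[246.83945642 220.6378849 ]
t 0.98 pos [ 511.1 -345.9  249.8] yaw -5.6 -> [ 35.4 -57.6   0.3] roll 0.4
```

View pics/w0.png

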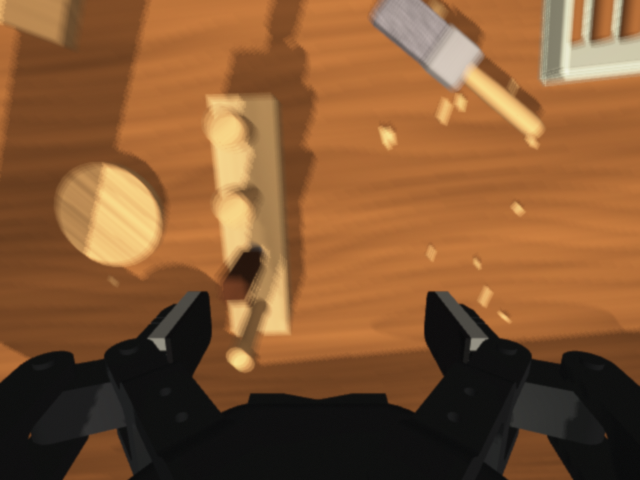

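Emit:
step_arm(
  series=[
    [85,10,-30,0,0],
    [85,10,-57,0,0],
    [85,10,-57,0,0],
    [85,10,-57,0,0],
    [85,10,-57,0,0],
  ],
)

```text
time_s: 1.4
eef_pos: [0.5195, -0.2977, 0.2499]
eef_rot: [0.999, -0.051, -0.0, 0.0]
wrist_force: [0.2, 0.3, -0.1]
width: 0.0853
grasp_force: 0.0
```

```bash
python3 -c "
from h import *
im=optics.camera('wrist');cv2.imwrite('pics/w1.png',im);c=cal('wrist')
to(582,-294.5,200,-6)
for p in [(582,-294.5,118),(523,-290,118)]: print(proj(c,np.array(p)/1e3))
k=cv2.resize(im[60:320,180:460],None,fx=2.3,fy=2.3);cv2.imwrite('pics/w1c.png',k)"
```

```text
t 1.45 pos [ 519.4 -298.3  250.1] yaw -6.0 -> [ 61.9 -10.3  50.1] roll 0.0
[304.34893253 146.89854696]
[307.05465775 224.34459628]
```

View pics/w1c.png

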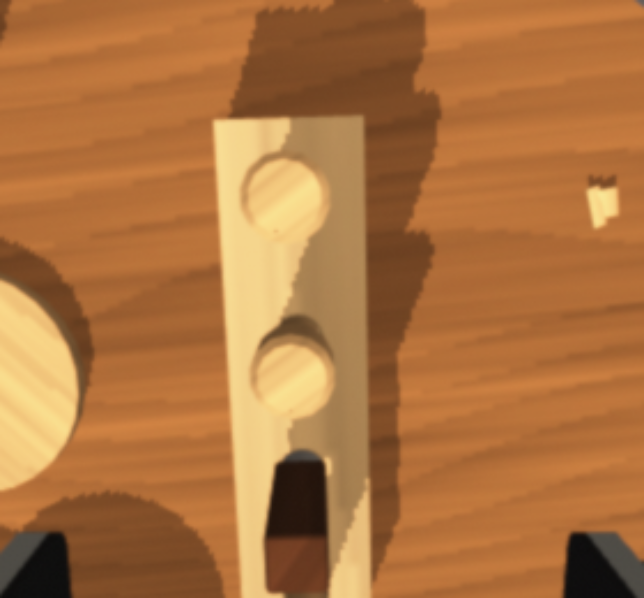

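Head tops sit at about (304,146) and (307,223), within 1 px of the prediction. Descending on the far peg.

Emit:
step_arm(
  series=[
    [85,31,-5,20,0],
    [85,63,-10.3,50,0],
    [85,63,-10.3,75,0],
    [85,63,-10.3,105,0],
    [85,63,-10.3,135,0],
    [85,63,-10.3,155,0],
    [85,63,-10.3,163,0],
    [85,63,-10.3,163,0],
    [60,63,-10.3,163,0],
    [10,63,-10.3,163,0],
  ],
)

```text
time_s: 2.28
eef_pos: [0.5849, -0.2953, 0.0896]
eef_rot: [0.999, -0.052, 0.002, 0.001]
wrist_force: [0.0, -0.5, 0.3]
width: 0.0641
grasp_force: 0.0
```

Emit:
step_arm(
  series=[
    [10,0,0,0,0],
    [10,0,0,0,0],
    [10,0,0,0,0],
    [10,0,0,0,0],
    [10,0,0,0,0],
    [10,0,0,0,0],
  ],
)

```text
time_s: 2.78
eef_pos: [0.5849, -0.2945, 0.0895]
eef_rot: [0.999, -0.051, 0.002, 0.001]
wrist_force: [-0.4, -0.2, 5.7]
width: 0.0282
grasp_force: 59.3
```

Emit:
step_arm(
  series=[
    [10,0,0,-10,0],
    [10,0,0,-25,0],
    [10,0,0,-45,0],
    [10,0,0,-70,0],
    [10,0,0,-100,0],
    [10,0,0,-120,0],
    [10,0,0,-120,0],
    [10,0,0,-120,0],
  ],
)

```text
time_s: 3.45
eef_pos: [0.5845, -0.2943, 0.2103]
eef_rot: [0.999, -0.052, 0.002, 0.001]
wrist_force: [-0.7, 0.8, -0.7]
width: 0.028
grasp_force: 59.4
```

```bash
python3 -c "
from h import *
to(637.5,169.5,209,-8);print(status.observe()['width'],status.observe()['wrist_force'])"
```

```text
t 3.45 pos [ 584.5 -294.3  210.3] yaw -5.9 -> [ 4.900e+00 -4.668e+02  4.000e-01] roll 2.1
0.02801096490271029 [-0.68233397  0.77919434 -0.74148304]
```

Emit:
step_arm(
  series=[
    [10,-5,-40,0,1],
    [10,-11,-80,0,2],
    [10,-17,-120,0,2],
    [10,-23,-160,0,2],
    [10,-29,-200,0,2],
    [10,-35,-240,0,2],
    [10,-41,-280,0,2],
    [10,-47,-320,0,2],
    [10,-53,-360,0,2],
    [10,-59,-400,0,2],
  ],
)

```text
time_s: 4.28
eef_pos: [0.5639, 0.112, 0.2052]
eef_rot: [0.998, -0.069, -0.002, 0.0]
wrist_force: [0.7, 1.3, 0.2]
width: 0.0281
grasp_force: 59.4
```

Emit:
step_arm(
  series=[
    [10,-1,-15,0,0],
    [10,-1,-25,0,0],
    [10,-1,-25,0,0],
    [10,-1,-25,0,0],
    [10,-1,-25,0,0],
  ],
)

```text
time_s: 4.7
eef_pos: [0.5682, 0.1337, 0.2065]
eef_rot: [0.998, -0.07, -0.001, 0.001]
wrist_force: [-0.5, 0.1, 0.1]
width: 0.0283
grasp_force: 59.4
```

```bash
python3 -c "
from h import *
to(637.5,169.5,209,-8)
c=cal('wrist');im=optics.camera('wrist');cv2.imwrite('pics/w2.png',im)
for p in [(637.5,169.5,44),(622.5,81,44)]: print(proj(c,np.array(p)/1e3))"
```

```text
t 4.7 pos [568.2 133.7 206.5] yaw -8.0 -> [ 63.6 -45.1  -2.6] roll 0.0
[263.2174142  143.82476582]
[371.82731334 147.1564394 ]
```

View pics/w2.png

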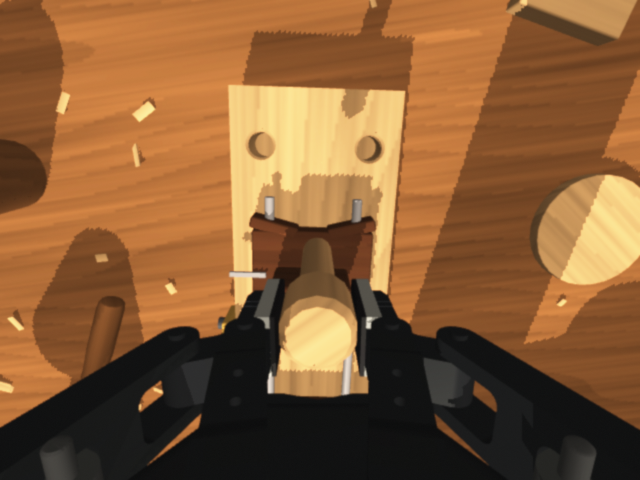

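Bores appear at (261,145) and (370,149); the peg's foot end is near (318,240). I'll refine both numerically.

```bash
python3 -c "
from h import *
im=cv2.imread('pics/w2.png');c=cal('wrist');g=cv2.cvtColor(im,cv2.COLOR_BGR2HSV)
for u,v in[(261,145),(370,149)]:
    w=im[v-20:v+20,u-20:u+20].astype(int); m=(w[:,:,2]<205).astype(np.uint8)
    n,l,st,ce=cv2.connectedComponentsWithStats(m)
    i=1+np.argmax(st[1:,4]); ct=np.vstack(cv2.findContours((l==i).astype(np.uint8),0,1)[0])
    e=cv2.fitEllipse(ct); q=(e[0][0]+u-20,e[0][1]+v-20); print(q,e[1],st[i],(ray(c,q,.044)*1e3).round(1))
s=status.observe();R=Ro.from_quat(s['eef_rot']).as_matrix()
for d in(-28,2,81.5): print(d,proj(c,s['eef_pos']+R@np.array([0,0,d/1e3])))
k=cv2.resize(im[120:380,210:430],None,fx=2.5,fy=2.3);cv2.imwrite('pics/w2c.png',k)"
```

```text
(259.4790782928467, 145.56967735290527) (23.111833572387695, 25.35097312927246) [  7   7  24  27 348] [636.8 172.7  44. ]
(368.928653717041, 149.17801094055176) (25.714452743530273, 26.852304458618164) [  6   6  27  28 578] [621.4  83.3  44. ]
-28 [318.79241078 332.12025809]
2 [318.53880334 296.97298861]
81.5 [318.16998581 245.85883734]
```

View pics/w2c.png

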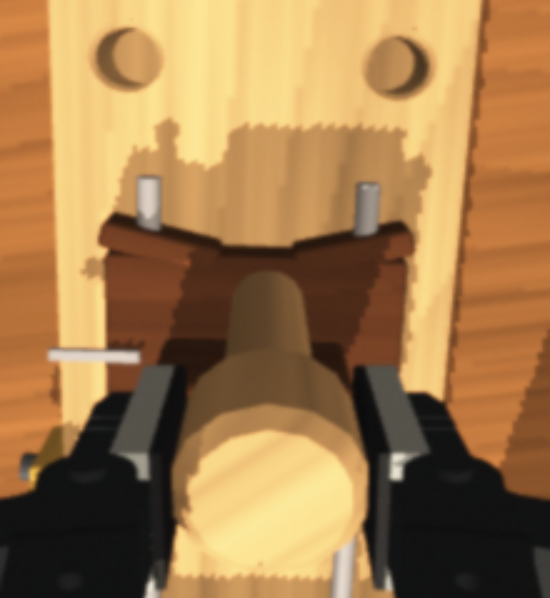

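Emit:
step_arm(
  series=[
    [10,31,-23,0,0],
    [10,63,-46.5,0,0],
    [10,63,-46.5,30,0],
    [10,63,-46.5,55,0],
    [10,63,-46.5,72,0],
    [10,63,-46.5,72,0],
    [10,63,-46.5,72,0],
    [10,63,-46.5,72,0],
  ],
)

```text
time_s: 5.42
eef_pos: [0.6384, 0.1716, 0.1367]
eef_rot: [0.998, -0.07, 0.001, -0.0]
wrist_force: [0.3, -0.1, -0.2]
width: 0.0279
grasp_force: 59.4
```

```bash
python3 -c "
from h import *
to(637,171,125,-8);print(status.observe()['wrist_force'])"
```

```text
t 5.42 pos [638.4 171.6 136.7] yaw -8.0 -> [-1.3  0.8 11.7] roll 0.0
[ 0.33506245 -0.10760991 -0.15542728]
```

Emit:
step_arm(
  series=[
    [10,-1.3,0.8,0,0],
    [10,-1.3,0.8,6,0],
    [10,-1.3,0.8,12,0],
    [10,-1.3,0.8,17,0],
    [10,-1.3,0.8,22,0],
    [10,-1.3,0.8,22,0],
  ],
)

```text
time_s: 5.92
eef_pos: [0.6362, 0.1716, 0.1123]
eef_rot: [0.998, -0.069, 0.001, 0.0]
wrist_force: [2.9, -0.4, -2.3]
width: 0.0281
grasp_force: 59.4
```

Emit:
step_arm(
  series=[
    [10,0.7,0,4,0],
    [10,0.7,0,9,0],
    [10,0.7,0,14,0],
    [10,0.7,0,18,0],
    [10,0.7,0,21,0],
    [10,0.7,0,21,0],
  ],
)

```text
time_s: 6.42
eef_pos: [0.6367, 0.1717, 0.0914]
eef_rot: [0.998, -0.069, 0.0, 0.0]
wrist_force: [3.9, -0.2, -1.3]
width: 0.0279
grasp_force: 59.4
```

Emit:
step_arm(
  series=[
    [10,1,0,1,0],
    [10,1,0,2,0],
    [10,1,0,3,0],
    [10,1,0,3,0],
  ],
)

```text
time_s: 6.75
eef_pos: [0.6374, 0.1717, 0.0895]
eef_rot: [0.998, -0.069, -0.0, -0.0]
wrist_force: [0.7, -0.0, 1.5]
width: 0.0283
grasp_force: 59.6
```

Emit:
step_arm(
  series=[
    [50,0,0,0,0],
    [60,0,0,0,0],
    [60,0,0,0,0],
    [60,0,0,0,0],
    [60,0,0,-15,0],
    [60,0,0,-40,0],
    [60,0,0,-80,0],
    [60,0,0,-115,0],
    [60,0,0,-115,0],
  ],
)

```text
time_s: 7.5
eef_pos: [0.6433, 0.1727, 0.2161]
eef_rot: [0.998, -0.069, 0.009, -0.002]
wrist_force: [1.3, 0.1, 2.8]
width: 0.0601
grasp_force: 0.0
```

```bash
python3 -c "
from h import *
to(524,-290,204,-6)"
```

```text
t 7.5 pos [643.3 172.7 216.1] yaw -7.9 -> [-54.7 474.8   8.7] roll -1.9
```

Emit:
step_arm(
  series=[
    [60,-5,40,0,-1],
    [70,-9,80,0,-2],
    [80,-14,120,0,-2],
    [85,-18,160,0,-2],
    [85,-23,200,0,-2],
    [85,-28,240,0,-2],
    [85,-32,280,0,-2],
    [85,-37,320,0,-2],
    [85,-42,360,0,-2],
    [85,-46,400,0,-2],
  ],
)

```text
time_s: 8.33
eef_pos: [0.5363, -0.22, 0.2056]
eef_rot: [0.999, -0.052, 0.001, 0.0]
wrist_force: [-0.1, 0.6, -0.1]
width: 0.0849
grasp_force: 0.0
```

Emit:
step_arm(
  series=[
    [85,-5,40,0,0],
    [85,-8,75,0,0],
    [85,-8,75,0,0],
    [85,-8,75,0,0],
    [85,-8,75,0,0],
  ],
)

```text
time_s: 8.75
eef_pos: [0.5213, -0.2918, 0.2049]
eef_rot: [0.999, -0.052, 0.0, -0.0]
wrist_force: [0.3, -0.3, -0.4]
width: 0.0846
grasp_force: 0.0
```

```bash
python3 -c "
from h import *
to(524,-290,88,-6)"
```

```text
t 8.75 pos [ 521.3 -291.8  204.9] yaw -6.0 -> [  2.4  -2.  116.9] roll 0.0
```

Emit:
step_arm(
  series=[
    [85,2.4,-2,25,0],
    [85,2.4,-2,55,0],
    [85,2.4,-2,85,0],
    [85,2.4,-2,105,0],
    [85,2.4,-2,116,0],
    [85,2.4,-2,116,0],
    [60,2.4,-2,116,0],
    [10,2.4,-2,116,0],
    [10,2.4,-2,116,0],
    [10,2.4,-2,116,0],
  ],
)

```text
time_s: 9.58
eef_pos: [0.5252, -0.291, 0.0904]
eef_rot: [0.999, -0.051, 0.002, 0.001]
wrist_force: [0.4, 0.1, 0.2]
width: 0.0382
grasp_force: 0.0
```

Emit:
step_arm(
  series=[
    [10,0,0,0,0],
    [10,0,0,0,0],
    [10,0,0,0,0],
    [10,0,0,0,0],
  ],
)

```text
time_s: 9.92
eef_pos: [0.5251, -0.2909, 0.0903]
eef_rot: [0.999, -0.052, 0.001, 0.0]
wrist_force: [-1.1, 1.4, 5.4]
width: 0.0282
grasp_force: 59.1
```

Emit:
step_arm(
  series=[
    [10,0,0,-10,0],
    [10,0,0,-25,0],
    [10,0,0,-45,0],
    [10,0,0,-70,0],
    [10,0,0,-100,0],
    [10,0,0,-118,0],
    [10,0,0,-118,0],
    [10,0,0,-118,0],
  ],
)

```text
time_s: 10.58
eef_pos: [0.5245, -0.291, 0.2081]
eef_rot: [0.999, -0.052, 0.001, 0.001]
wrist_force: [-0.1, 0.3, -0.4]
width: 0.0284
grasp_force: 59.3
```

```bash
python3 -c "
from h import *
to(622.3,83,208,-8)"
```

```text
t 10.58 pos [ 524.5 -291.   208.1] yaw -5.9 -> [  58.7 -382.    -0.5] roll 2.1
```

Emit:
step_arm(
  series=[
    [10,6,-40,0,1],
    [10,12,-80,0,2],
    [10,18,-120,0,2],
    [10,25,-160,0,2],
    [10,31,-200,0,2],
    [10,37,-240,0,2],
    [10,43,-280,0,2],
    [10,49,-320,0,2],
    [10,55,-355,0,2],
    [10,58.7,-382,0,2],
  ],
)

```text
time_s: 11.42
eef_pos: [0.6203, 0.0867, 0.2035]
eef_rot: [0.998, -0.068, -0.002, -0.0]
wrist_force: [0.2, -1.5, -0.2]
width: 0.0282
grasp_force: 59.4
```

Emit:
step_arm(
  series=[
    [10,0,0,0,0],
    [10,0,0,30,0],
    [10,0,0,55,0],
    [10,0,0,71,0],
    [10,0,0,71,0],
    [10,0,0,71,0],
    [10,0,0,71,0],
  ],
)

```text
time_s: 12.0
eef_pos: [0.6217, 0.0832, 0.1354]
eef_rot: [0.998, -0.069, -0.0, 0.0]
wrist_force: [0.5, 0.6, 0.8]
width: 0.0282
grasp_force: 59.4
```

```bash
python3 -c "
from h import *
to(622.3,83,112,-8);print(status.observe()['wrist_force'])"
```

```text
t 12.0 pos [621.7  83.2 135.4] yaw -7.9 -> [ 0.6  0.1 23.4] roll 0.1
[0.51510375 0.58747046 0.82058233]
```

Emit:
step_arm(
  series=[
    [10,0.6,0,0,0],
    [10,0.6,0,6,0],
    [10,0.6,0,12,0],
    [10,0.6,0,17,0],
    [10,0.6,0,22,0],
    [10,0.6,0,22,0],
  ],
)

```text
time_s: 12.5
eef_pos: [0.6219, 0.0831, 0.112]
eef_rot: [0.998, -0.069, -0.0, 0.0]
wrist_force: [0.4, -1.5, -1.1]
width: 0.028
grasp_force: 59.3
```

Emit:
step_arm(
  series=[
    [10,0,0.2,5,0],
    [10,0,0.2,10,0],
    [10,0,0.2,15,0],
    [10,0,0.2,19,0],
    [10,0,0.2,21,0],
    [10,0,0.2,22.5,0],
    [10,0,0.2,22.5,0],
  ],
)

```text
time_s: 13.08
eef_pos: [0.6222, 0.0832, 0.0904]
eef_rot: [0.998, -0.069, -0.0, 0.0]
wrist_force: [1.1, -2.7, -1.7]
width: 0.0278
grasp_force: 59.2
```

Emit:
step_arm(
  series=[
    [10,0,0.5,1,0],
    [10,0,0.5,1.5,0],
    [50,0,0.5,1.5,0],
    [60,0,0.5,1.5,0],
    [60,0,0.5,1.5,0],
    [60,0,0.5,1.5,0],
    [60,0,0.5,-15,0],
    [60,0,0.5,-45,0],
    [60,0,0.5,-85,0],
    [60,0,0.5,-115,0],
  ],
)

```text
time_s: 13.92
eef_pos: [0.622, 0.0832, 0.2075]
eef_rot: [0.998, -0.069, -0.0, -0.0]
wrist_force: [1.6, 0.5, 1.6]
width: 0.0601
grasp_force: 0.0
```

Emit:
step_arm(
  series=[
    [85,-35,0,0,-7],
    [85,-75,-10,0,-14],
    [85,-115,-20,0,-21],
    [85,-150,-30,0,-28],
    [85,-150,-30,0,-35],
    [85,-150,-30,0,-42],
    [85,-150,-30,0,-49],
    [85,-150,-30,0,-49],
    [85,-150,-30,0,-49],
  ],
)

```text
time_s: 14.67
eef_pos: [0.4774, 0.1334, 0.2057]
eef_rot: [0.937, 0.35, -0.0, -0.0]
wrist_force: [-0.0, 0.9, 0.4]
width: 0.085
grasp_force: 0.0
```

```bash
python3 -c "
from h import *
to(524,142.5,220,80)
im=optics.camera('top');im2=optics.camera('scene')
k=cv2.resize(im[180:340,190:310],None,fx=3.5,fy=3.5,interpolation=2);k2=cv2.resize(im2[170:330,350:460],None,fx=3.5,fy=3.5,interpolation=2)
cv2.imwrite('pics/c3.png',np.hstack([k[:, :400],k2]))"
```

```text
t 14.67 pos [477.4 133.4 205.7] yaw 40.9 -> [ 41.2  23.7 -14.3] roll -39.1
```

View pics/c3.png

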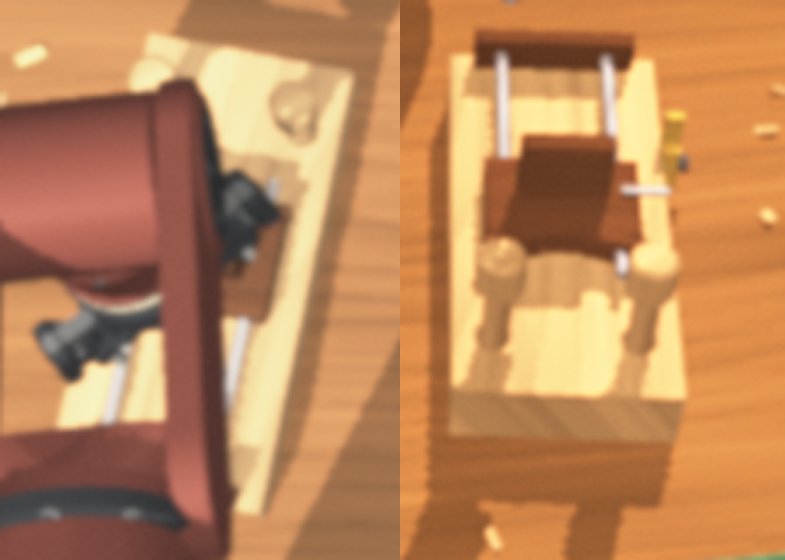

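Both pegs stand upright in the bores. Next the jaw handle.

Emit:
step_arm(
  series=[
    [60,22,11,0,-7],
    [60,43.6,22.4,0,-14],
    [60,43.6,22.4,0,-21],
    [60,43.6,22.4,0,-28],
    [60,43.6,22.4,0,-35],
    [60,43.6,22.4,0,-39.5],
    [60,43.6,22.4,0,-39.5],
    [60,43.6,22.4,0,-39.5],
  ],
)

```text
time_s: 15.43
eef_pos: [0.5253, 0.1449, 0.2056]
eef_rot: [0.764, 0.645, -0.0, -0.0]
wrist_force: [0.1, 0.6, 0.8]
width: 0.0601
grasp_force: 0.0
```

```bash
python3 -c "
from h import *
to(525,145,82,80.4)"
```

```text
t 15.43 pos [525.3 144.9 205.6] yaw 80.4 -> [  0.   -0.2 123.6] roll -0.0
```

Emit:
step_arm(
  series=[
    [60,0,0,25,0],
    [60,0,0,55,0],
    [60,0,0,85,0],
    [60,0,0,105,0],
    [60,0,0,118,0],
    [60,0,0,122,0],
    [60,0,0,122,0],
    [40,0,0,122,0],
    [5,0,0,122,0],
    [5,0,0,122,0],
  ],
)

```text
time_s: 16.27
eef_pos: [0.5267, 0.1452, 0.0855]
eef_rot: [0.763, 0.647, 0.001, 0.001]
wrist_force: [-1.0, 0.2, -0.4]
width: 0.0243
grasp_force: 0.0
```

Emit:
step_arm(
  series=[
    [5,0,0,0,0],
    [5,0,0,0,0],
    [5,0,0,0,0],
    [5,0,0,0,0],
    [5,0,0,0,0],
  ],
)

```text
time_s: 16.68
eef_pos: [0.526, 0.1453, 0.0855]
eef_rot: [0.763, 0.646, 0.001, 0.0]
wrist_force: [-2.9, -0.3, 6.9]
width: 0.0149
grasp_force: 60.7
```

Emit:
step_arm(
  series=[
    [5,0,-5,0,0],
    [5,0,-12,0,0],
    [5,0,-20,0,0],
    [5,0,-28,0,0],
    [5,0,-36,0,0],
    [5,0,-44,0,0],
    [5,0,-51,0,0],
    [5,0,-55,0,0],
    [5,0,-55,0,0],
    [5,0,-55,0,0],
  ],
)

```text
time_s: 17.52
eef_pos: [0.4746, 0.1542, 0.0855]
eef_rot: [0.763, 0.646, 0.004, 0.003]
wrist_force: [7.8, -0.5, -1.0]
width: 0.015
grasp_force: 59.8
```

```bash
python3 -c "
from h import *
to(459,156,82,80.4);print(status.observe()['width'])
im2=optics.camera('scene')
cv2.imwrite('pics/s4.png',im2);cv2.imwrite('pics/s4c.png',cv2.resize(im2[160:280,360:460],None,fx=5,fy=5,interpolation=2))"
```

```text
t 17.52 pos [474.6 154.2  85.5] yaw 80.6 -> [ -0.8 -15.7   3.4] roll 0.2
0.015039982527987822
```

View pics/s4c.png

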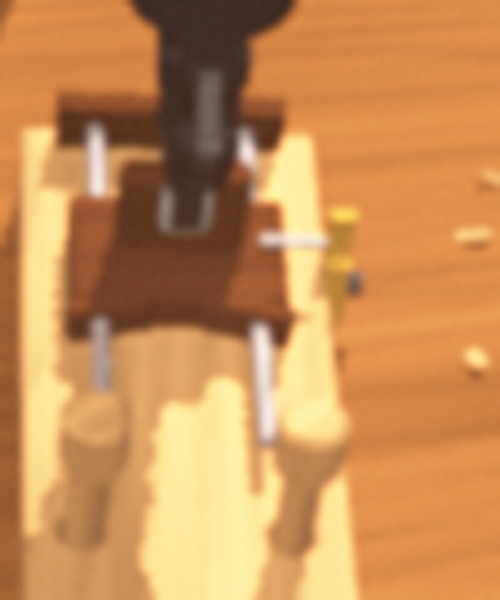

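The picture shows the pointer tip at crop (325,240), level with the lower part of the fin. The top of the brass fin is at (343,214), so the jaw has to move further. I'll convert that to mm.

```bash
python3 -c "
from h import *
c=cal('scene');im=cv2.imread('pics/s4.png')
f=lambda x,y:((x+.5)/5-.5+360,(y+.5)/5-.5+160)
a=np.array([.986,-.167,0])
for zp in(.066,.068,.070):
  print(zp,1e3*a@(ray(c,f(343,214),.069)-ray(c,f(322,240),zp)))
u=int(360+343/5); print(im[196:216,u].tolist()); print([int(v) for v in im[200:214,424].sum(1)])"
```

```text
0.066 -14.522868249151175
0.068 -16.57615374815532
0.07 -18.629439247159564
[[75, 145, 228], [77, 146, 229], [75, 145, 227], [76, 143, 226], [78, 149, 229], [86, 177, 240], [95, 211, 250], [89, 209, 248], [68, 163, 220], [55, 131, 185], [55, 129, 183], [55, 130, 184], [55, 130, 184], [56, 134, 189], [60, 143, 200], [67, 161, 222], [75, 179, 235], [74, 175, 234], [63, 147, 205], [60, 131, 183]]
[473, 490, 506, 507, 502, 524, 572, 624, 609, 529, 503, 508, 497, 460]
```

Emit:
step_arm(
  series=[
    [5,0,-4,0,0],
    [5,0,-8,0,0],
    [5,0,-12,0,0],
    [5,0,-15,0,0],
    [5,0,-16.5,0,0],
    [5,0,-16.5,0,0],
    [5,0,-16.5,0,0],
  ],
)

```text
time_s: 18.15
eef_pos: [0.459, 0.1569, 0.0856]
eef_rot: [0.763, 0.646, 0.004, 0.003]
wrist_force: [9.0, -0.1, -2.4]
width: 0.0146
grasp_force: 60.0
```

```bash
python3 -c "
from h import *
to(459,156,82,80.4)
c=cal('wrist');im=optics.camera('wrist');cv2.imwrite('pics/w5.png',im)
h=cv2.cvtColor(im,cv2.COLOR_BGR2HSV)
print('tip proj',proj(c,[.470,.223,.069]),proj(c,[.460,.225,.069]))
p=np.array([.4595,.156,0])+.08*np.array([.167,.986,0]);p[2]=.069;print('exp fin',proj(c,p))
for n,lo,hi in(('brass',(18,150,80),(32,255,255)),('steel',(0,0,150),(180,45,255))):
  m=cv2.inRange(h,lo,hi);k,l,st,ce=cv2.connectedComponentsWithStats(m)
  print(n,[(st[i].tolist(),ce[i].round(1).tolist()) for i in range(1,k) if st[i,4]>25][:14])
s=optics.camera('scene');cv2.imwrite('pics/s5.png',s)
print([int(v) for v in s[196:214,424].sum(1)],[int(v) for v in s[196:214,428].sum(1)])"
```

```text
t 18.15 pos [459.  156.9  85.6] yaw 80.5 -> [-0.9  0.1  3.5] roll 0.1
tip proj [315.88538158 139.29951473] [292.18262593 138.47136591]
exp fin [317.95013235 109.34255225]
brass [([290, 99, 48, 33, 1310], [313.5, 117.2])]
steel [([314, 137, 9, 69, 564], [317.7, 170.3]), ([174, 198, 79, 15, 982], [218.0, 205.1]), ([418, 199, 176, 15, 2417], [506.7, 206.4]), ([283, 317, 7, 10, 36], [287.1, 320.5]), ([346, 316, 10, 12, 57], [348.6, 319.7]), ([475, 341, 91, 5, 412], [518.9, 343.1])]
[460, 464, 471, 467, 476, 530, 601, 613, 531, 508, 528, 542, 538, 524, 516, 508, 492, 457] [449, 450, 448, 445, 457, 505, 554, 542, 446, 368, 366, 366, 370, 379, 405, 449, 489, 480]
```

```bash
python3 -c "
from h import *
im=cv2.imread('pics/w5.png').astype(int).sum(2)
for v in range(98,142,3): print(v,im[v,286:344:2].tolist())"
```

```text
98 [345, 339, 347, 356, 368, 381, 396, 403, 374, 279, 313, 363, 468, 458, 423, 402, 359, 222, 165, 163, 399, 442, 435, 424, 406, 398, 399, 398, 392]
101 [350, 337, 345, 354, 365, 377, 394, 401, 374, 280, 314, 382, 563, 574, 572, 573, 545, 242, 164, 164, 399, 441, 435, 426, 411, 399, 402, 402, 394]
104 [352, 338, 343, 362, 366, 367, 377, 378, 359, 316, 342, 397, 558, 569, 570, 569, 542, 284, 230, 223, 390, 430, 428, 420, 407, 395, 400, 402, 398]
107 [355, 346, 465, 558, 546, 540, 541, 541, 532, 527, 534, 539, 564, 567, 569, 568, 549, 437, 389, 378, 417, 531, 544, 540, 528, 456, 355, 401, 400]
110 [363, 353, 523, 574, 581, 578, 577, 578, 578, 571, 566, 572, 573, 572, 572, 572, 555, 449, 438, 438, 436, 465, 445, 455, 509, 498, 336, 392, 402]
113 [367, 357, 516, 568, 573, 579, 577, 573, 576, 575, 568, 565, 578, 580, 580, 582, 563, 447, 437, 436, 437, 433, 432, 440, 447, 418, 319, 393, 400]
116 [369, 362, 519, 572, 570, 571, 577, 574, 571, 573, 571, 567, 573, 577, 575, 576, 558, 446, 435, 432, 432, 433, 431, 430, 433, 405, 330, 402, 396]
119 [371, 368, 513, 577, 571, 536, 570, 576, 572, 5
[... 448 characters left out ...]
 492, 500, 500, 534, 540, 540, 540, 518, 387, 379, 377, 379, 387, 384, 385, 384, 355, 273, 268, 270]
131 [403, 397, 390, 378, 337, 296, 286, 284, 283, 281, 271, 268, 253, 248, 250, 248, 250, 257, 255, 254, 252, 254, 256, 262, 280, 284, 281, 272, 269]
134 [621, 621, 621, 621, 621, 621, 621, 621, 621, 619, 609, 592, 581, 579, 580, 580, 581, 581, 485, 416, 415, 418, 415, 415, 416, 416, 415, 409, 409]
137 [620, 618, 616, 618, 617, 617, 617, 617, 617, 617, 612, 604, 597, 587, 633, 641, 644, 647, 636, 578, 576, 572, 479, 409, 411, 411, 425, 455, 446]
140 [615, 613, 614, 615, 614, 614, 614, 614, 615, 614, 612, 612, 608, 594, 639, 646, 647, 652, 641, 581, 573, 570, 564, 548, 568, 570, 571, 571, 565]
```

The pointer is centred at column 318 and the fin at 314.5, about 1.4 mm short. A small correction will fix it.

Emit:
step_arm(
  series=[
    [5,0,-0.7,0,0],
    [5,0,-1.4,0,0],
    [5,0,-1.4,0,0],
    [5,0,-1.4,0,0],
    [5,0,-1.4,0,0],
    [5,0,-1.4,0,0],
    [5,0,-1.4,0,0],
  ],
)

```text
time_s: 18.83
eef_pos: [0.4578, 0.1571, 0.0855]
eef_rot: [0.763, 0.646, 0.004, 0.003]
wrist_force: [9.6, -0.6, -3.1]
width: 0.0148
grasp_force: 60.0
```

```bash
python3 -c "
from h import *
im=optics.camera('wrist').astype(int).sum(2)
for v in (101,104,140,143): print(v,im[v,300:334].tolist())
s=status.observe();print(s['eef_pos'],s['grasp_force'],s['joint_vel'].round(4))
t=optics.camera('scene')
c=cal('scene')
for p in((637.4,171.7,118),(622.3,83,118)):
  q=proj(c,np.array(p)/1e3); print(q.round(1))
a=cv2.imread('pics/s5.png');print(np.abs(a.astype(int)-t)[225:330,360:450].mean())"
```

```text
101 [394, 400, 400, 398, 379, 315, 279, 291, 310, 328, 354, 400, 501, 565, 572, 574, 575, 574, 574, 573, 572, 542, 394, 224, 172, 155, 152, 244, 394, 435, 442, 442, 436, 433]
104 [374, 385, 401, 403, 385, 338, 314, 326, 339, 351, 371, 410, 495, 558, 570, 569, 569, 569, 571, 569, 568, 541, 409, 273, 236, 221, 217, 273, 387, 423, 429, 431, 432, 426]
140 [614, 614, 614, 614, 614, 614, 614, 614, 615, 614, 614, 613, 614, 627, 644, 645, 646, 647, 648, 651, 651, 650, 641, 608, 585, 579, 575, 575, 573, 572, 570, 570, 569, 563]
143 [616, 616, 614, 614, 615, 614, 614, 614, 615, 615, 615, 615, 617, 632, 646, 646, 644, 646, 649, 650, 651, 652, 646, 626, 609, 603, 597, 591, 584, 576, 568, 567, 567, 566]
[0.4577806  0.15713477 0.08553494] 60.029393434524536 [ 0.0009 -0.0018  0.0008  0.0006  0.0001 -0.0006]
[423.  243.2]
[379.2 242. ]
0.8786243386243386
```

Pointer (columns 313–322) and fin (312–321) are aligned, and the pegs haven't moved. Handing in.

```bash
python3 -c "
from h import *
print(r.sign_off())"
```

```text
the job is handed in; nothing more can be done
None
```

I handed the job in at about 19 s on the robot's clock: both round-headed pegs stand in the jig's bores, released, and the gripper is holding the jaw with its pointer less than 1 mm from the brass mark by the wrist camera; no verdict came back.

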